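# Reset a weatherproof access point through its plugged service port

## Robot

A 6-joint arm with a two-finger parallel gripper is mounted at the origin on the work surface. World frame = base frame: x ahead of the robot, y to its left, z up, the work surface at z = 0. Lengths are in m, angles in rad, forces in N, time in s.
With the tool pointing down it reaches from about 0.375 to 0.9 m from the base axis. Payload 3.1 kg.
Tool frame: the origin (TCP) lies at the very end of the fingers, on their centre line; the grasp point (between the pads) lies 19 mm behind it; z points along the fingers, y is the direction in which the jaws open and shut (so a half turn about z gives the same grasp; the last joint's range is limited). The gripper opens to 85 mm and grips with 20 to 120 N. Pads are 22 mm wide; open, the fingers measure 114 mm over their backs; the gripper's body (76 mm by 85 mm) begins 54 mm behind the grasp point. The pads swing forward as they close: fully open they stand 13 mm farther back than shut.
Start: joints at [1.046, 0.527, 1.433, -0, 1.181, -0.178], TCP at [0.212, 0.588, 0.231] pointing down, gripper open.
Joint ranges: [-3.08, 3.08], [-0.75, 2.2], [0.22, 2.44], [-1.43, 4.57], [0, 2.65], [-2.85, 2.85]. Speed limits (rad/s): [2.79, 2.79, 3.14, 3.14, 3.14, 3.14].

## Interface

Orientations are given as a unit quaternion [x, y, z, w].
In Python, from station import manip gives the robot as it stands. The module is installed in compiled form; this text tells all that it offers.
- The arm moves only by the tool send_rows, never from a script. Its argument "commands" is a list of rows, each an object with "delta_pos": the shift along the world's x, y, z in cm, a list of three; "yaw": the turn about the world's z in rad. A call has 1 to 10 rows; each row shifts and turns the pose as measured when the row begins; what a row does not reach is not made up. A row lasts 1/8 s, in which the tool goes at most 62.5 mm and 10.7 degrees, less where a joint would pass 70% of its speed; a pose out of reach is approached as far as the arm can. A call is refused whole if a number of a shift passes 6.25 or a number of a turn 0.188, either way. A call with a gripper value outside its range is refused whole. "grip" is the closure, from -1 (fully open) to 1 (shut), set as the call begins (left out, the last holds). The fingers move at their own pace and stop on an object; "force" is the grip in N (left out, the last holds). Time passes only in rows, so rows that do not move let the fingers close. It gives the time, the measured TCP pose, the force and the opening at its end, in the units of the state.
- manip.sense(): the state, without advancing time (a new reading comes with each control period).
- manip.snapshot(name): name is "scene" or "top"; returns the picture (420x560x3 uint8, blue, green, red); there is no depth.
- manip.get_calibration(name): a dict with "fx", "fy", "cx", "cy" (pixels), "world_to_cam" (4x4, takes a point from world to camera coordinates). Camera axes: x right, y down, z forward; pixel columns grow to the right and rows downward; lengths in m; the calibration is good to about 2 mm. A picture is of the moment at which its call begins. get_calibration takes no time and is no camera call.
- manip.sign_off(): hands the job in, once; it reports no verdict.
The state is a dict: "t": time; "q": joint angles; "qd": joint speeds; "tau": joint torques, N m; "tcp_pos": TCP position; "tool_rot": TCP orientation; "force": force on the tool from outside, world axes, zero at the start; "ft_torque": the same for the moment, N m; "finger_gap": opening from 0.0 (shut) to 1.0 (fully open).
Only numpy, scipy, OpenCV 4.12 (cv2) and the standard library are available. Lean on these libraries where they do the work, as an engineer would, in place of code of your own. Each camera call takes 0.05 s, during which the arm holds its last target. There are 200 camera calls.

## Task

Reset the access point that lies face down in the bench holder: pull the push-in plug out of its service port and leave it in the parts tray, then take the stylus from the tool rack, reach its tip down through the open port and push the recessed reset button fully down. Keep it held down: the program finishes with the stylus still in the gripper and the button still fully pressed. Leave the other tools, the phone and the wall bracket where they are.

Things in the scene. Friction and masses are not known exactly. Their poses are not given: they have to be found in the camera images.
- access_point: Weatherproof access point, a pale grey box of 124 x 164 mm, fixed face down in a low aluminium bench holder (200 mm along x, 50 mm along y, dark jaws 38 mm high). Origin: centre of the holder's underside, on the mat; x across the unit, y along it, z up. Its flat back faces up at z = 52 mm; ribs there stand 2 mm high.
- port_mouth (a point): Centre of the service port's mouth, in the plane of the unit's back (at x -22, y -34, z 52 mm in its frame): a round vertical hole of 16 mm diameter, 24 mm deep, plugged at the start. Two sprung detent balls stand out of its wall along the unit's x, 5 mm below the mouth, 12 mm apart; each yields 2.5 mm at 2 to 3 N.
- port_plug: Black plug in the service port, loose, 15 g; about 3 to 8 N straight up free it. Origin: centre of the underside of its round flange (26 mm diameter, 3 mm thick), which lies on the unit's back. On it an upright grip tab, 10 mm thick along x, 24 mm wide along y, z = 3 to 19 mm. Stem below, 15 mm diameter, down to z = -14.5 mm. It is turned up to 40 degrees from the unit's x.
- reset_button (a joint): Recessed reset button at the bottom of the service port, a white disc of 12 mm diameter. 0 = up, its top 20 mm below the port's mouth; 0.004 m = fully down, its top level with the port's floor. It springs back when let go; 1.5 N start to move it, 4 N push it fully down.
- button_top (a point): Centre of the top face of the reset button; it moves down with the button.
- stylus: Push stylus, loose, about 35 g, upright in one of the rack's three holes: a plain round dark barrel, 14 mm diameter, 76 mm long, tapered at the top, above a straight 6 mm rod 60 mm long. Unlike its neighbours it has neither a steel disc nor bristles on top. Origin: centre of the barrel's lower shoulder, resting on the rack's plate; z up along the barrel.
- stylus_tip (a point): The rounded end of the stylus's rod, 60 mm below its origin along its axis.
- tool_rack: Aluminium tool rack, fixed: a top plate 50 mm along x, 190 mm along y, upper face 70 mm above the mat, with three 9 mm holes in a row along its y (at -60, 0, 60 mm). Origin: centre of its underside, on the mat. Tools stand upright, shoulder on the plate, rods hanging below. It is on one side of the access point, the tray on the other.
- parts_tray: Open grey plastic parts tray, fixed, 110 mm along x, 90 mm along y, 14 mm high, walls and floor 3 mm thick. Origin: centre of its underside, on the mat.
- screwdriver: Bystander: precision screwdriver in the rack, steel disc of 20 mm on top, 77 mm above the rack plate. Origin at its shoulder on the plate.
- esd_brush: Bystander: brush in the rack, flat bristle head (24 x 10 mm) on top, 82 mm above the rack plate. Origin at its shoulder on the plate.
- phone: Bystander: phone, 72 x 148 x 9 mm, flat on the mat. Origin: centre of its underside.
- wall_bracket: Bystander: aluminium wall bracket, plate of 70 x 110 x 4 mm with a 20 mm high upturned edge, flat on the mat. Origin: centre of its underside.

How it is judged:
By the outcome, as a careful person would: the job done as asked, in the order asked, and still so for the second after the job is handed in, while the arm keeps its last pose, push and grip.
It also fails if it takes over 58 s, if anything falls off the work surface, if the arm or the gripper's body presses on something with over 40 N, if the wrist force passes 120 N, or if a joint passes its speed limit or range.

## Working session

There is one attempt and no reset: what is moved stays moved. The work goes in short steps, Python scripts to look and compute and a tool call to move; the robot and the scene stay as the last step left them, time stands still between calls to the robot, and variables do not carry over. Pictures are saved under pics/ and viewed, about 8 in all and at most 12, crops included, and the job is handed in when it is done.

Besides the shell and the picture viewer there is one more tool, called after "Call:" as name([rows], argument=value, ...), one row to a line, values as JSON. send_rows: Moves the arm, as the interface text tells. Its arguments: {"type":"object","properties":{"commands":{"type":"array","items":{"type":"object","properties":{"delta_pos":{"type":"array","items":{"type":"number"}},"yaw":{"type":"number"}}}},"grip":{"type":"number"},"force":{"type":"number"}},"required":["commands"]}

```bash
mkdir -p pics; cat > h.py <<'E'
import numpy as np, cv2
from station import manip
def ray(cam,u,v,z):
    c=manip.get_calibration(cam);T=np.array(c["world_to_cam"]);R,t=T[:3,:3],T[:3,3]
    d=R.T@np.array([(u-c["cx"])/c["fx"],(v-c["cy"])/c["fy"],1]);o=-R.T@t
    return o+d*(z-o[2])/d[2]
def proj(cam,p):
    c=manip.get_calibration(cam);T=np.array(c["world_to_cam"]);q=T[:3,:3]@np.array(p)+T[:3,3]
    return np.array([c["fx"]*q[0]/q[2]+c["cx"],c["fy"]*q[1]/q[2]+c["cy"]])
E
python3 - <<'E'
from h import *
for n in ("top","scene"):
    im=manip.snapshot(n);cv2.imwrite(f"pics/{n}0.png",im)
    c=manip.get_calibration(n);T=np.array(c["world_to_cam"]);print(n,c["fx"],-T[:3,:3].T@T[:3,3],T[2,:3])
print(manip.sense())
E
```

```text
top 439.59611634527033 [0.37691321 0.01187952 1.07305132] [ 0.19947314 -0.0249079  -0.97958668]
scene 441.44735026971443 [ 1.35524116 -0.33991534  0.62209921] [-0.77926692  0.34543662 -0.52289255]
{'t': 0.1, 'q': array([ 1.04647939e+00,  5.28393544e-01,  1.43376860e+00, -3.86778702e-05,
        1.18140595e+00, -1.78504292e-01]), 'qd': array([ 0.00038237, -0.00259867, -0.0045835 ,  0.00069536,  0.00109791,
       -0.00101621]), 'tau': array([-4.76941696e-04, -4.43302810e+01, -1.78586501e+01, -2.56417698e-04,
        3.84877523e-03,  1.42026133e-05]), 'tcp_pos': array([0.21150813, 0.58743904, 0.23042075]), 'tool_rot': array([ 1.72038723e-01,  9.85089692e-01, -9.33517881e-04, -3.23205655e-04]), 'force': array([ 0.45387162, -0.18730538,  0.50097347]), 'ft_torque': array([ 0.01081211, -0.04416338,  0.00578703]), 'finger_gap': 1.0022557165358532}
```

View pics/top0.png

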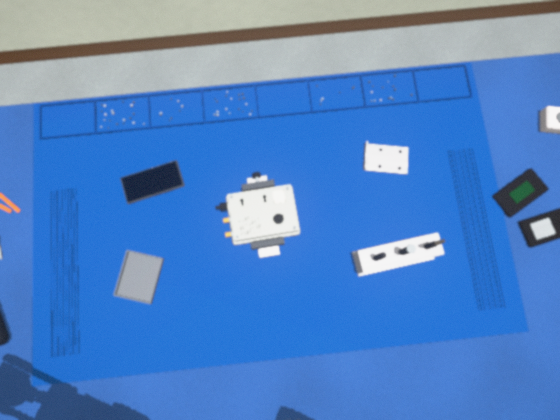

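View pics/scene0.png

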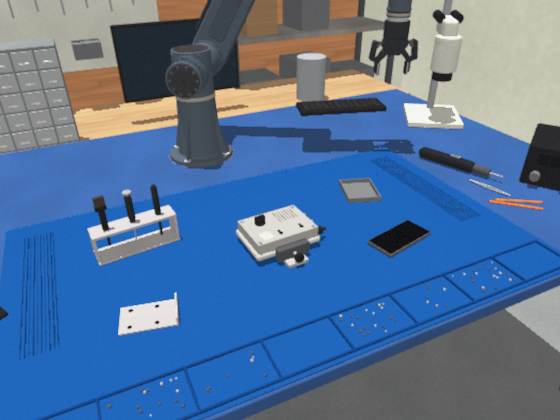

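The scene view shows the access point at the centre with its plug at (260,221). The rack is on the left, with tool tops at (100,203), (127,193) and (155,187); the plain one on the right looks like the stylus. In the top view the plug is at (278,218), the tray at (138,277) and the rack at (400,253). I'll zoom in on both next.

```bash
python3 - <<'E'
from h import *
a=cv2.imread("pics/top0.png");b=cv2.imread("pics/scene0.png")
f=lambda im,x,y,w,h,s:cv2.resize(im[y:y+h,x:x+w],None,fx=s,fy=s,interpolation=cv2.INTER_CUBIC)
o=np.vstack([np.hstack([f(a,215,165,100,75,4),f(a,345,222,100,75,4)]),np.hstack([f(b,225,195,100,75,4),f(b,80,180,100,75,4)])])
cv2.imwrite("pics/crop0.png",o)
# tray, holder white masks
for n,(u,v) in dict(tray=(138,277),rack=(400,253),ap=(263,214)).items(): print(n,ray("top",u,v,{"tray":.014,"rack":.07,"ap":.054}[n]))
E
```

```text
tray [0.46160506 0.32244192 0.014     ]
rack [ 0.44847552 -0.29098055  0.07      ]
ap [0.57464751 0.0111277  0.054     ]
```

View pics/crop0.png

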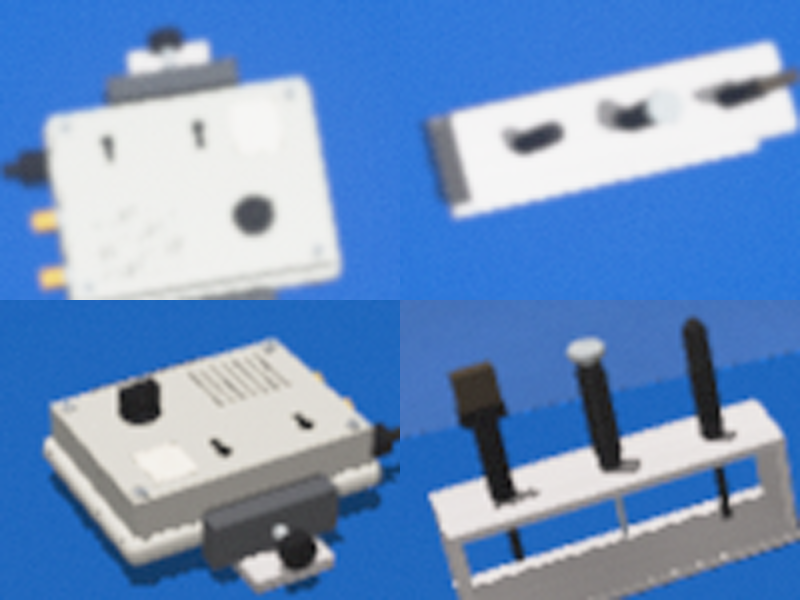

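The top-left crop shows the plug at top-view pixel (278,218), and the rack tools are clear: the stylus is the plain one, leftmost in the top view. Next I'll average several frames for the plug's tab angle and measure everything.

```bash
python3 - <<'E'
from h import *
A=np.mean([manip.snapshot("top").astype(float) for _ in range(8)],0);B=np.mean([manip.snapshot("scene").astype(float) for _ in range(8)],0)
np.save("A.npy",A);np.save("B.npy",B)
def st(im,x,y,w,h,s,hi):
    c=np.clip(im[y:y+h,x:x+w]/hi*255,0,255).astype(np.uint8);return cv2.resize(c,None,fx=s,fy=s,interpolation=cv2.INTER_CUBIC)
o=np.vstack([np.hstack([st(A,268,208,20,20,20,100),st(B,250,210,20,20,20,100)])])
cv2.imwrite("pics/plug.png",o)
def mask_rect(im,m,n):
    k,l,s,c=cv2.connectedComponentsWithStats(m.astype(np.uint8))
    for i in range(1,k):
        if s[i,4]>60: print(n,s[i],c[i].round(2),cv2.minAreaRect(np.argwhere(l==i)[:,::-1].astype(np.float32)))
a=A; hsv=cv2.cvtColor(np.clip(a,0,255).astype(np.uint8),cv2.COLOR_BGR2HSV)
roi=np.zeros(a.shape[:2],bool);roi[140:310,105:450]=1
mask_rect(a,(a.min(2)>175)&roi,"white")
mask_rect(a,(hsv[...,1]<90)&(hsv[...,2]>90)&(a.min(2)<=185)&roi,"grey")
m=(a.max(2)<130);m2=np.zeros_like(m);m2[205:232,265:292]=m[205:232,265:292];mask_rect(a,m2,"plug")
k=np.argwhere(m2)
E
```

```text
white [ 365  142   43   32 1151] [386.05 158.36] ((386.3564147949219, 157.93565368652344), (43.88113784790039, 27.861042022705078), 5.710593223571777)
white [247 176  20   8  95] [256.52 179.35] ((256.5404357910156, 179.26300048828125), (5.093915939331055, 19.69140625), 81.25383758544922)
white [ 226  185   74   60 3310] [262.03 213.98] ((262.0961608886719, 213.96389770507812), (50.87740707397461, 68.60191345214844), 80.72740173339844)
white [ 358  233   86   43 1866] [398.81 253.94] ((398.98138427734375, 253.6178741455078), (25.66372299194336, 87.4516830444336), 77.19573211669922)
white [258 246  22  12 201] [268.31 251.15] ((268.3513488769531, 251.10813903808594), (9.535140991210938, 21.04306983947754), 80.53767395019531)
grey [241 177  35  15 245] [257.7  185.16] ((257.21624755859375, 183.79730224609375), (10.192737579345703, 34.3593864440918), 80.53767395019531)
grey [222 196  19  49 112] [227.93 222.62] ((226.97119140625, 221.75839233398438), (50.0, 12.559999465942383), 73.73979187011719)
grey [248 236  42  14 277] [267.16 242.4 ] ((269.10809326171875, 242.64865112304688), (8.877545356750488, 41.42854309082031), 80.53767395019531)
grey [419 239  25  10  96] [431.95 243.62] ((431.231201171875, 244.00286865234375), (7.222716808319092, 24.48120880126953), 81.25383758544922)
grey [395 247  14   8  63] [400.86 250.63] ((401.4356384277344, 250.85641479492188), (6.9652605056762695, 13.034988403320312), 84.2894058227539)
grey [352 249  11  28 133] [357.03 261.51] ((357.0041198730469, 262.5907287597656), (26.972150802612305, 9.217754364013672), 87.39744567871094)
grey [ 114  251   49   52 1775] [138.42 276.59] ((138.33604431152344, 276.5140686035156), (37.97929763793945, 48.18671417236328), 15.64224624633789)
```

View pics/plug.png

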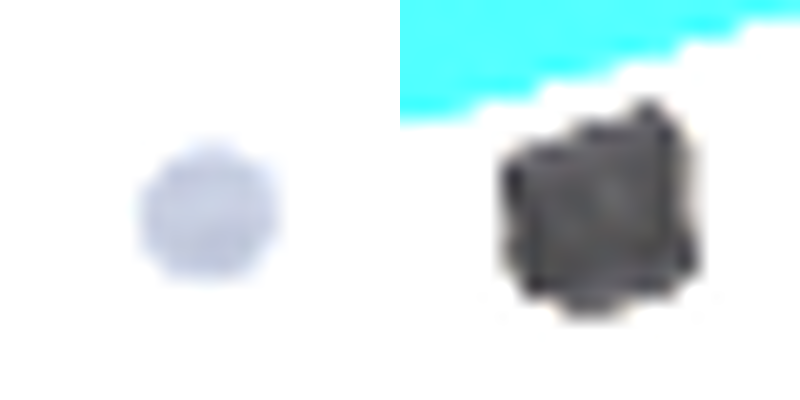

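The scene crop on the right resolves the tab: its top edge runs from about (255.2,218) to (262.5,215), with the right corner near (264,217).

```bash
python3 - <<'E'
from h import *
A=np.load("A.npy");B=np.load("B.npy")
for (u,v) in [(255.2,218),(262.5,214.9),(264.2,217.5)]: print("tabtop",ray("scene",u,v,.071).round(4))
g=np.clip(1-A[208:229,267:290].mean(2)/230,0,1);g[g<.15]=0
yy,xx=np.mgrid[208:229,267:290];u,v=(g*xx).sum()/g.sum(),(g*yy).sum()/g.sum();print("plug px",u,v,g.sum(),"flange",ray("top",u,v,.060).round(4))
# unit top corners via mask polygon
def fitrect(im,thr,roi,z,cam,n=4):
    m=np.zeros(im.shape[:2],np.uint8);x,y,w,h=roi;m[y:y+h,x:x+w]=(im[y:y+h,x:x+w].min(2)>thr)
    m=cv2.morphologyEx(m,cv2.MORPH_CLOSE,np.ones((15,15)))
    c=max(cv2.findContours(m,cv2.RETR_EXTERNAL,cv2.CHAIN_APPROX_NONE)[0],key=cv2.contourArea)[:,0].astype(float)
    P=np.array([ray(cam,a,b,z)[:2] for a,b in c],np.float32);(cx,cy),(w,h),an=cv2.minAreaRect(P);return cx,cy,w,h,an
print("unit",fitrect(A,175,(222,182,80,58),.052,"top"))
print("rack",fitrect(A,175,(350,228,100,52),.070,"top"))
s=A.astype(np.uint8);hsv=cv2.cvtColor(s,cv2.COLOR_BGR2HSV)[...,1]
print("tray",fitrect(np.repeat((255-hsv.astype(float))[...,None],3,2),165,(105,240,65,70),.014,"top"))
# jaws: white foot & dark jaw extents in top
J=[ray("top",u,v,.038) for u,v in ((257.2,183.8),(269.1,242.6))];print("jaws",np.round(J,4))
# stylus: scene top (155,187)ish, find dark columns
m=(B.max(2)<90);sub=m[180:220,145:168]
for r in range(180,220,3):
    c=np.where(m[r,140:172])[0]+140; print(r,c.min() if len(c) else None,c.max() if len(c) else None)
d=(A.max(2)<110)
for r in range(245,266):
    c=np.where(d[r,365:390])[0]+365; print(r,list(c))
E
```

```text
tabtop [ 0.56   -0.0323  0.071 ]
tabtop [ 0.5552 -0.012   0.071 ]
tabtop [ 0.5671 -0.0129  0.071 ]
plug px 277.9590268271009 218.29375315224442 45.25760869565217 flange [ 0.5596 -0.0227  0.06  ]
unit (0.5867857933044434, 0.01343110203742981, 0.14223119616508484, 0.16245585680007935, 2.163646936416626)
rack (0.44748279452323914, -0.28821882605552673, 0.05793299525976181, 0.20278048515319824, 6.518819332122803)
tray (0.4631330370903015, 0.32116836309432983, 0.09118185937404633, 0.10940074920654297, 71.19316864013672)
jaws [[0.6536 0.0176 0.038 ]
 [0.5077 0.0037 0.038 ]]
180 None None
183 None None
186 151 155
189 151 156
192 152 156
195 152 157
198 152 157
201 153 158
204 154 158
207 154 159
210 155 159
213 156 160
216 None None
219 None None
245 []
246 []
247 []
248 []
249 []
250 []
251 []
252 []
253 []
254 [np.int64(380), np.int64(381), np.int64(382), np.int64(383)]
255 [np.int64(377), np.int64(378), np.int64(379), np.int64(380), np.int64(381), np.int64(382), np.int64(383), np.int64(384)]
256 [np.int64(374), np.int64(375), np.int64(376), np.int64(377), np.int64(378), np.int64(379), np.int64(380), np.int64(381), np.int64(382), np.int64(383)]
257 [np.int64(374), np.int64(375), np.int64(376), np.int64(377), np.int64(378), np.int64(379), np.int64(380), np.int64(381), np.int64(382)]
258 [np.int64(374), np.int64(375), np.int64(376), np.int64(377), np.int64(378), np.int64(379)]
259 [np.int64(375), np.int64(376)]
260 []
261 []
262 []
263 []
264 []
265 []
```

The plug sits at about (0.5615,-0.0228) with its tab yawed roughly 8°. The unit is yawed about 5.4°, the tray is at (0.463,0.321) and the rack at (0.447,-0.288). I have enough to start moving.

Call:
send_rows([
  {"delta_pos":[2.8,-5,-0.5],"yaw":-0.11},
  {"delta_pos":[2.8,-5,-0.5],"yaw":-0.11},
  {"delta_pos":[2.8,-5,-0.5],"yaw":-0.11},
  {"delta_pos":[2.8,-5,-0.5],"yaw":-0.11},
  {"delta_pos":[2.8,-5,-0.5],"yaw":-0.11},
  {"delta_pos":[2.8,-5,-0.5],"yaw":-0.11},
  {"delta_pos":[2.8,-5,-0.5],"yaw":-0.11},
  {"delta_pos":[2.8,-5,-0.5],"yaw":-0.11},
  {"delta_pos":[2.8,-5,-0.5],"yaw":-0.11},
  {"delta_pos":[2.8,-5,-0.5],"yaw":-0.11},
], grip=-1, force=40)

```text
t: 2.15
tcp_pos: [0.5, 0.0777, 0.183]
tool_rot: [0.672, 0.741, 0.005, 0.006]
force: [0.7, 1.0, 0.2]
finger_gap: 0.998
```

```bash
cat >> h.py <<'E'
def st():
    s=manip.sense();from scipy.spatial.transform import Rotation as R
    y=R.from_quat(s["tool_rot"]).as_matrix();print("t%.2f"%s["t"],"tcp",s["tcp_pos"].round(4),"yaw_y",round(np.degrees(np.arctan2(y[1,1],y[0,1])),1),"zax",y[:,2].round(3),"F",s["force"].round(1),"M",s["ft_torque"].round(2),"gap",round(s["finger_gap"],3),"q6",s["q"][5].round(2));return s
E
python3 -c "from h import *;st()"
```

```text
t2.15 tcp [0.5    0.0777 0.183 ] yaw_y 5.6 zax [ 0.016 -0.001 -1.   ] F [0.7 1.  0.2] M [ 0.01 -0.01 -0.03] gap 0.998 q6 -0.17
```

Call:
send_rows([
  {"delta_pos":[1.5,-2.5,-1.5],"yaw":0.02},
  {"delta_pos":[1.5,-2.5,-1.5],"yaw":0.02},
  {"delta_pos":[1.5,-2.5,-1.5]},
  {"delta_pos":[1.5,-2.5,-1.5]},
  {"delta_pos":[0,0,0]},
])

```text
validation failed for argument at $.co...
```

```bash
python3 -c "from h import *;st()"
```

```text
t2.15 tcp [0.5    0.0777 0.183 ] yaw_y 5.6 zax [ 0.016 -0.001 -1.   ] F [0.7 1.  0.2] M [ 0.01 -0.01 -0.03] gap 0.998 q6 -0.17
```

Both fields seem to be required in every row.

Call:
send_rows([
  {"delta_pos":[1.5,-2.5,-1.5],"yaw":0.02},
  {"delta_pos":[1.5,-2.5,-1.5],"yaw":0.02},
  {"delta_pos":[1.5,-2.5,-1.5],"yaw":0},
  {"delta_pos":[1.5,-2.5,-1.5],"yaw":0},
  {"delta_pos":[0,0,0],"yaw":0},
])

```text
t: 2.78
tcp_pos: [0.5662, -0.0311, 0.122]
tool_rot: [0.66, 0.752, 0.007, 0.009]
force: [-0.3, 0.6, 0.5]
finger_gap: 0.998
```

```bash
python3 -c "from h import *;st()"
```

```text
t2.77 tcp [ 0.5662 -0.0311  0.122 ] yaw_y 7.5 zax [ 0.022 -0.001 -1.   ] F [-0.3  0.6  0.5] M [-0.03 -0.01  0.03] gap 0.998 q6 -0.39
```

Call:
send_rows([
  {"delta_pos":[-0.4,0.75,-1.0],"yaw":0},
  {"delta_pos":[0,0,-1.2],"yaw":0},
  {"delta_pos":[0,0,-1.2],"yaw":0},
  {"delta_pos":[0,0,0],"yaw":0},
])

```text
t: 3.28
tcp_pos: [0.5598, -0.02, 0.0864]
tool_rot: [0.659, 0.752, 0.007, 0.008]
force: [-0.9, -0.7, 0.4]
finger_gap: 0.997
```

```bash
python3 -c "from h import *;st()"
```

```text
t3.27 tcp [ 0.5598 -0.02    0.0864] yaw_y 7.6 zax [ 0.02  0.   -1.  ] F [-0.9 -0.7  0.4] M [ 0.05  0.   -0.02] gap 0.997 q6 -0.38
```

Call:
send_rows([
  {"delta_pos":[0.12,-0.2,-1.2],"yaw":0},
  {"delta_pos":[0,0,-1.0],"yaw":0},
  {"delta_pos":[0,0,-0.35],"yaw":0},
  {"delta_pos":[0,0,0],"yaw":0},
])

```text
t: 3.78
tcp_pos: [0.5614, -0.022, 0.0592]
tool_rot: [0.658, 0.753, 0.007, 0.008]
force: [-0.2, 0.1, 0.2]
finger_gap: 1.002
```

```bash
python3 -c "from h import *;st()"
```

```text
t3.77 tcp [ 0.5614 -0.022   0.0592] yaw_y 7.6 zax [ 0.021 -0.    -1.   ] F [-0.2  0.1  0.2] M [ 0.   -0.   -0.05] gap 1.002 q6 -0.38
```

Call:
send_rows([
  {"delta_pos":[0,0,0],"yaw":0},
  {"delta_pos":[0,0,0],"yaw":0},
  {"delta_pos":[0,0,0],"yaw":0},
  {"delta_pos":[0,0,0],"yaw":0},
  {"delta_pos":[0,0,0],"yaw":0},
  {"delta_pos":[0,0,0],"yaw":0},
], grip=1, force=40)

```text
t: 4.53
tcp_pos: [0.5607, -0.0222, 0.0602]
tool_rot: [0.658, 0.753, 0.006, 0.008]
force: [0.2, 0.0, 1.0]
finger_gap: 0.106
```

```bash
python3 -c "from h import *;st()"
```

```text
t4.53 tcp [ 0.5607 -0.0222  0.0602] yaw_y 7.7 zax [ 0.02  -0.001 -1.   ] F [0.2 0.  1. ] M [-0.06  0.16  0.02] gap 0.106 q6 -0.38
```

Gap 0.106 (about 9 mm) fits the 10 mm tab, with almost no side force. Now I'll pull it up.

Call:
send_rows([
  {"delta_pos":[0,0,0.4],"yaw":0},
  {"delta_pos":[0,0,0.6],"yaw":0},
  {"delta_pos":[0,0,0.8],"yaw":0},
  {"delta_pos":[0,0,1.0],"yaw":0},
  {"delta_pos":[0,0,1.0],"yaw":0},
  {"delta_pos":[0,0,0],"yaw":0},
])

```text
t: 5.28
tcp_pos: [0.5628, -0.0223, 0.1017]
tool_rot: [0.658, 0.753, 0.008, 0.01]
force: [0.6, -0.1, -0.7]
finger_gap: 0.105
```

```bash
python3 - <<'E'
from h import *
st();im=manip.snapshot("scene");cv2.imwrite("pics/lift.png",cv2.resize(im[150:260,200:340],None,fx=4,fy=4,interpolation=cv2.INTER_CUBIC))
E
```

```text
t5.28 tcp [ 0.5628 -0.0223  0.1017] yaw_y 7.6 zax [ 0.025 -0.001 -1.   ] F [ 0.6 -0.1 -0.7] M [0.   0.02 0.01] gap 0.105 q6 -0.38
```

View pics/lift.png

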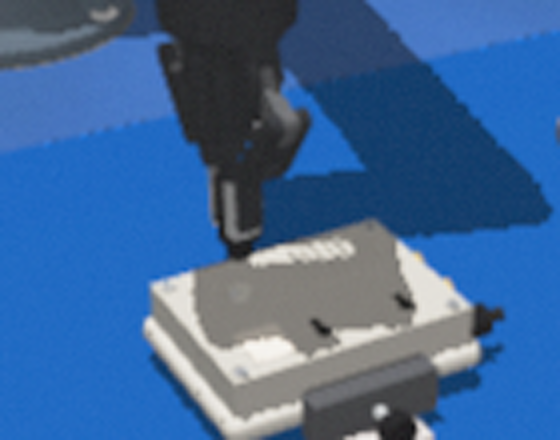

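The plug is out and held below the fingertips, and the open port shows in the shadow. Next is the tray.

Call:
send_rows([
  {"delta_pos":[-1.2,4,0],"yaw":0},
  {"delta_pos":[-1.2,4,0],"yaw":0},
  {"delta_pos":[-1.2,4,0],"yaw":0},
  {"delta_pos":[-1.2,4,0],"yaw":0},
  {"delta_pos":[-1.2,4,0],"yaw":0},
  {"delta_pos":[-1.2,4,0],"yaw":0},
  {"delta_pos":[-1.2,4,0],"yaw":0},
  {"delta_pos":[0,0,0],"yaw":0},
])

```text
t: 6.32
tcp_pos: [0.4755, 0.2643, 0.0996]
tool_rot: [0.66, 0.751, 0.007, 0.01]
force: [0.3, 0.5, -0.5]
finger_gap: 0.103
```

```bash
python3 -c "from h import *;st()"
```

```text
t6.33 tcp [0.4755 0.2643 0.0996] yaw_y 7.4 zax [ 0.024 -0.002 -1.   ] F [ 0.3  0.5 -0.5] M [-0.05  0.04  0.01] gap 0.103 q6 0.19
```

Call:
send_rows([
  {"delta_pos":[-0.4,2.5,-1.2],"yaw":0},
  {"delta_pos":[-0.4,2.5,-1.5],"yaw":0},
  {"delta_pos":[-0.3,0.3,-1.5],"yaw":0},
  {"delta_pos":[0,0,-1.2],"yaw":0},
  {"delta_pos":[0,0,-0.6],"yaw":0},
  {"delta_pos":[0,0,0],"yaw":0},
])

```text
t: 7.08
tcp_pos: [0.4658, 0.3133, 0.0363]
tool_rot: [0.661, 0.75, 0.006, 0.01]
force: [-0.5, -0.8, -0.9]
finger_gap: 0.102
```

```bash
python3 -c "from h import *;st()"
```

```text
t7.08 tcp [0.4658 0.3133 0.0363] yaw_y 7.2 zax [ 0.023 -0.005 -1.   ] F [-0.5 -0.8 -0.9] M [0.02 0.07 0.07] gap 0.102 q6 0.29
```

Call:
send_rows([
  {"delta_pos":[0,0.5,-0.5],"yaw":0},
  {"delta_pos":[0,0,-0.3],"yaw":0},
  {"delta_pos":[0,0,0],"yaw":0},
])

```text
t: 7.45
tcp_pos: [0.4669, 0.3182, 0.0287]
tool_rot: [0.662, 0.75, 0.007, 0.011]
force: [0.0, 0.6, 0.0]
finger_gap: 0.101
```

Call:
send_rows([
  {"delta_pos":[0,0,0],"yaw":0},
  {"delta_pos":[0,0,0],"yaw":0},
  {"delta_pos":[0,0,0],"yaw":0},
  {"delta_pos":[0,0,0],"yaw":0},
], grip=0)

```text
t: 7.95
tcp_pos: [0.4672, 0.3185, 0.0293]
tool_rot: [0.661, 0.75, 0.007, 0.011]
force: [-0.7, -0.1, 0.1]
finger_gap: 0.503
```

Call:
send_rows([
  {"delta_pos":[0,0,1.0],"yaw":0},
  {"delta_pos":[0,0,3.0],"yaw":0},
  {"delta_pos":[0,-1,5.0],"yaw":0},
  {"delta_pos":[0,-3,4.5],"yaw":0},
  {"delta_pos":[0,-4,0],"yaw":0},
  {"delta_pos":[0,-4,0],"yaw":0},
  {"delta_pos":[0,0,0],"yaw":0},
], grip=-1)

```text
t: 8.82
tcp_pos: [0.468, 0.196, 0.173]
tool_rot: [0.661, 0.751, 0.01, 0.013]
force: [-0.4, -0.0, -0.1]
finger_gap: 0.997
```

```bash
python3 - <<'E'
from h import *
st();im=manip.snapshot("scene");t=manip.snapshot("top");cv2.imwrite("pics/drop.png",np.hstack([cv2.resize(im[165:215,320:400],(400,250),interpolation=cv2.INTER_CUBIC),cv2.resize(t[240:315,90:190],(400,250),interpolation=cv2.INTER_CUBIC)]))
E
```

```text
t8.82 tcp [0.468 0.196 0.173] yaw_y 7.3 zax [ 0.033 -0.003 -0.999] F [-0.4 -0.  -0.1] M [ 0.07  0.02 -0.01] gap 0.997 q6 0.06
```

View pics/drop.png

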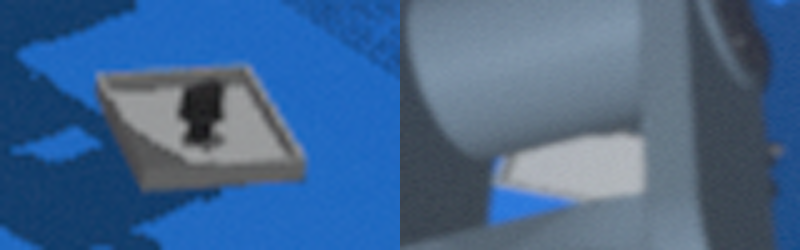

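The plug stands on its stem in the tray (scene crop, at about (200,105) in the crop). Now I'll work out the stylus position.

```bash
python3 - <<'E'
from h import *
for c,u,v,z in [("scene",158.3,213.8,.07),("scene",157,207,.085),("scene",154.5,195,.122),("scene",153.2,188,.14),("top",377,257,.08),("top",381.5,255,.14)]: print(c,ray(c,u,v,z).round(4))
p=[.441,-.2286]
for z in (.07,.146): print(z,proj("scene",p+[z]).round(1),proj("top",p+[z]).round(1))
B=np.load("B.npy").max(2)
for r in range(184,218,3): 
    w=np.clip(120-B[r,144:168],0,None);print(r,round((w*np.arange(144,168)).sum()/max(w.sum(),1),2),round(w.sum()/100,1))
E
```

```text
scene [ 0.4424 -0.2302  0.07  ]
scene [ 0.4359 -0.2296  0.085 ]
scene [ 0.4438 -0.2313  0.122 ]
scene [ 0.4432 -0.2314  0.14  ]
top [ 0.4443 -0.2348  0.08  ]
top [ 0.4434 -0.23    0.14  ]
0.07 [158.9 213.3] [373.5 259.1]
0.146 [153.8 185. ] [381.7 255.9]
184 0.0 0.0
187 153.16 3.9
190 153.65 4.4
193 154.2 4.4
196 154.76 4.5
199 155.24 4.8
202 155.76 4.7
205 156.33 4.6
208 156.77 4.7
211 157.28 3.8
214 157.87 2.1
217 0.0 0.0
```

Call:
send_rows([
  {"delta_pos":[0,-5,1],"yaw":0},
  {"delta_pos":[0,-5,0.5],"yaw":0},
  {"delta_pos":[0,-5,0.3],"yaw":0},
  {"delta_pos":[0,-5,0],"yaw":0},
  {"delta_pos":[0,-5,0],"yaw":0},
  {"delta_pos":[0,-5,0],"yaw":0},
  {"delta_pos":[-0.5,-5,0],"yaw":0},
  {"delta_pos":[-0.5,-2,0],"yaw":0},
  {"delta_pos":[0,0,0],"yaw":0},
], grip=-1)

```text
t: 10.05
tcp_pos: [0.4639, -0.1742, 0.1921]
tool_rot: [0.653, 0.757, 0.014, 0.016]
force: [-0.7, -0.0, -0.3]
finger_gap: 1.0
```

```bash
python3 -c "from h import *;st()"
```

```text
t10.05 tcp [ 0.4639 -0.1742  0.1921] yaw_y 8.4 zax [ 0.042 -0.    -0.999] F [-0.7 -0.  -0.3] M [ 0.04  0.01 -0.  ] gap 1.0 q6 -0.77
```

Call:
send_rows([
  {"delta_pos":[-0.7,-1.8,0],"yaw":0},
  {"delta_pos":[-0.7,-1.8,0],"yaw":0},
  {"delta_pos":[-0.6,-1.5,0],"yaw":0},
  {"delta_pos":[0,0,0],"yaw":0},
  {"delta_pos":[0,0,0],"yaw":0},
])

```text
t: 10.68
tcp_pos: [0.4456, -0.2193, 0.1917]
tool_rot: [0.65, 0.76, 0.015, 0.015]
force: [0.1, -0.1, 0.8]
finger_gap: 1.001
```

```bash
python3 -c "from h import *;st()"
```

```text
t10.68 tcp [ 0.4456 -0.2193  0.1917] yaw_y 8.9 zax [ 0.041  0.004 -0.999] F [ 0.1 -0.1  0.8] M [ 0.02 -0.    0.01] gap 1.001 q6 -0.88
```

Call:
send_rows([
  {"delta_pos":[-0.2,-1.1,-1.5],"yaw":-0.02},
  {"delta_pos":[0,0,-2],"yaw":0},
  {"delta_pos":[0,0,-2],"yaw":0},
  {"delta_pos":[0,0,-2],"yaw":0},
  {"delta_pos":[0,0,-1],"yaw":0},
  {"delta_pos":[0,0,0],"yaw":0},
])

```text
t: 11.42
tcp_pos: [0.4433, -0.2305, 0.1008]
tool_rot: [0.658, 0.752, 0.015, 0.014]
force: [0.1, -0.1, 0.3]
finger_gap: 0.999
```

```bash
python3 -c "from h import *;st()"
```

```text
t11.43 tcp [ 0.4433 -0.2305  0.1008] yaw_y 7.6 zax [ 0.04   0.004 -0.999] F [ 0.1 -0.1  0.3] M [-0.04 -0.04  0.02] gap 0.999 q6 -0.89
```

Call:
send_rows([
  {"delta_pos":[0,0,-0.7],"yaw":0},
  {"delta_pos":[0,0,0],"yaw":0},
])

```text
t: 11.68
tcp_pos: [0.4438, -0.231, 0.094]
tool_rot: [0.658, 0.752, 0.015, 0.015]
force: [0.5, -0.4, -0.1]
finger_gap: 0.998
```

Call:
send_rows([
  {"delta_pos":[0,0,0],"yaw":0},
  {"delta_pos":[0,0,0],"yaw":0},
  {"delta_pos":[0,0,0],"yaw":0},
  {"delta_pos":[0,0,0],"yaw":0},
  {"delta_pos":[0,0,0],"yaw":0},
  {"delta_pos":[0,0,0],"yaw":0},
], grip=1, force=60)

```text
t: 12.42
tcp_pos: [0.4443, -0.2315, 0.0953]
tool_rot: [0.658, 0.752, 0.015, 0.016]
force: [0.6, -0.0, -0.6]
finger_gap: 0.145
```

```bash
python3 -c "from h import *;st()"
```

```text
t12.43 tcp [ 0.4443 -0.2315  0.0953] yaw_y 7.6 zax [ 0.044  0.001 -0.999] F [ 0.6 -0.  -0.6] M [-0.01  0.05 -0.03] gap 0.145 q6 -0.89
```

Call:
send_rows([
  {"delta_pos":[0,0,0.7],"yaw":0},
  {"delta_pos":[0,0,1.5],"yaw":0},
  {"delta_pos":[0,0,2],"yaw":0},
  {"delta_pos":[0,0,2],"yaw":0},
  {"delta_pos":[0,0,2],"yaw":0},
  {"delta_pos":[0,0,0.5],"yaw":0},
  {"delta_pos":[0,0,0],"yaw":0},
])

```text
t: 13.3
tcp_pos: [0.4427, -0.231, 0.1856]
tool_rot: [0.658, 0.753, 0.014, 0.015]
force: [0.4, 1.0, -0.5]
finger_gap: 0.145
```

```bash
python3 -c "from h import *;st()"
```

```text
t13.30 tcp [ 0.4427 -0.231   0.1856] yaw_y 7.7 zax [ 0.041  0.001 -0.999] F [ 0.4  1.  -0.5] M [ 0.01 -0.01  0.04] gap 0.145 q6 -0.88
```

Call:
send_rows([
  {"delta_pos":[1.6,2.9,0],"yaw":0},
  {"delta_pos":[1.6,2.9,0],"yaw":0},
  {"delta_pos":[1.6,2.9,0],"yaw":0},
  {"delta_pos":[1.6,2.9,0],"yaw":0},
  {"delta_pos":[1.6,2.9,0],"yaw":0},
  {"delta_pos":[1.6,2.9,0],"yaw":0},
  {"delta_pos":[0.8,1.5,0],"yaw":0},
  {"delta_pos":[0,0,0],"yaw":0},
  {"delta_pos":[0,0,0],"yaw":0},
])

```text
t: 14.42
tcp_pos: [0.5451, -0.0363, 0.1779]
tool_rot: [0.659, 0.752, 0.011, 0.009]
force: [0.2, -0.2, -0.7]
finger_gap: 0.144
```

```bash
python3 -c "from h import *;st()"
```

```text
t14.43 tcp [ 0.5451 -0.0363  0.1779] yaw_y 7.5 zax [ 0.028  0.005 -1.   ] F [ 0.2 -0.2 -0.7] M [-0.03  0.05  0.  ] gap 0.144 q6 -0.42
```

Call:
send_rows([
  {"delta_pos":[0.7,0.7,-0.7],"yaw":0},
  {"delta_pos":[0.6,0.55,-0.8],"yaw":0},
  {"delta_pos":[0,0,-0.8],"yaw":0},
  {"delta_pos":[0,0,-0.2],"yaw":0},
  {"delta_pos":[0,0,0],"yaw":0},
])

```text
t: 15.05
tcp_pos: [0.558, -0.0252, 0.1505]
tool_rot: [0.66, 0.751, 0.011, 0.008]
force: [-0.0, 0.4, -0.5]
finger_gap: 0.148
```

```bash
python3 - <<'E'
from h import *
s=st();from scipy.spatial.transform import Rotation as R
z=R.from_quat(s["tool_rot"]).as_matrix()[:,2];tip=s["tcp_pos"]+.0853*z
print("tip",tip.round(4),proj("scene",tip).round(1),proj("top",tip).round(1),"port",proj("scene",[.561,-.0228,.052]).round(1),proj("top",[.561,-.0228,.052]).round(1))
im=np.mean([manip.snapshot("scene") for _ in range(4)],0);t=manip.snapshot("top")
cv2.imwrite("pics/above.png",np.hstack([cv2.resize(im[175:245,225:295],(560,560),interpolation=cv2.INTER_CUBIC)]))
cv2.imwrite("pics/abovet.png",cv2.resize(t[190:245,240:310],(560,440),interpolation=cv2.INTER_CUBIC))
E
```

```text
t15.05 tcp [ 0.558  -0.0252  0.1505] yaw_y 7.3 zax [ 0.026  0.005 -1.   ] F [-0.   0.4 -0.5] M [ 0.01 -0.   -0.01] gap 0.148 q6 -0.39
tip [ 0.5602 -0.0248  0.0652] [258.3 219.4] [278.9 217.6] port [259.4 224.1] [277.9 218.3][ WARN:0@3.690] global loadsave.cpp:1063 imwrite_ Unsupported depth image for selected encoder is fallbacked to CV_8U.
```

View pics/above.png

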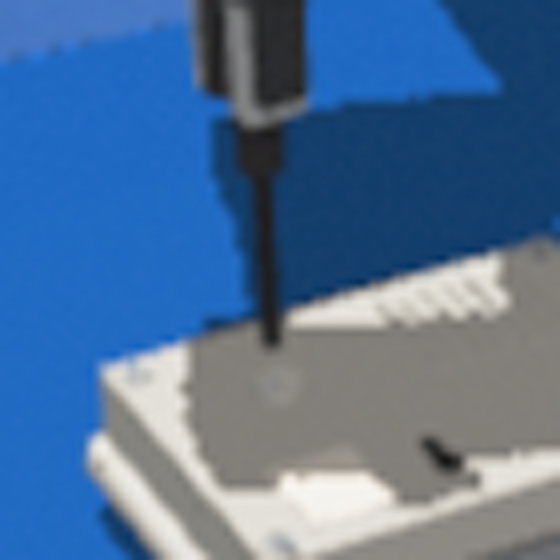

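The tip is at scene pixel (258.9,218.1) and the port ring at (259.8,222.9). Both are offset from their projections by the same amount, so the model holds. It needs only about +1 mm in x and +1.5 mm in y before going down.

Call:
send_rows([
  {"delta_pos":[0.07,0.15,0],"yaw":0},
  {"delta_pos":[0,0,0],"yaw":0},
])

```text
t: 15.55
tcp_pos: [0.5592, -0.0237, 0.1516]
tool_rot: [0.66, 0.751, 0.011, 0.009]
force: [0.2, 0.3, -0.4]
finger_gap: 0.146
```

```bash
cat >> h.py <<'E'
def tip():
    s=st();from scipy.spatial.transform import Rotation as R
    print("tip",(s["tcp_pos"]+.0853*R.from_quat(s["tool_rot"]).as_matrix()[:,2]).round(4))
E
python3 -c "from h import *;tip()"
```

```text
t15.55 tcp [ 0.5592 -0.0237  0.1516] yaw_y 7.3 zax [ 0.028  0.005 -1.   ] F [ 0.2  0.3 -0.4] M [-0.01  0.02  0.03] gap 0.146 q6 -0.39
tip [ 0.5616 -0.0233  0.0663]
```

Now descend into the port in steps.

Call:
send_rows([
  {"delta_pos":[-0.03,0,-0.6],"yaw":0},
  {"delta_pos":[0,0,-0.6],"yaw":0},
  {"delta_pos":[0,0,-0.5],"yaw":0},
  {"delta_pos":[0,0,-0.4],"yaw":0},
  {"delta_pos":[0,0,0],"yaw":0},
])

```text
t: 16.18
tcp_pos: [0.5586, -0.0236, 0.1286]
tool_rot: [0.66, 0.751, 0.011, 0.009]
force: [-0.4, 0.5, 0.9]
finger_gap: 0.145
```

```bash
python3 -c "from h import *;tip()"
```

```text
t16.18 tcp [ 0.5586 -0.0236  0.1286] yaw_y 7.3 zax [ 0.027  0.005 -1.   ] F [-0.4  0.5  0.9] M [-0.01 -0.02  0.05] gap 0.145 q6 -0.39
tip [ 0.5609 -0.0232  0.0434]
```

Call:
send_rows([
  {"delta_pos":[0,0,-0.4],"yaw":0},
  {"delta_pos":[0,0,-0.4],"yaw":0},
  {"delta_pos":[0,0,-0.2],"yaw":0},
  {"delta_pos":[0,0,0],"yaw":0},
])

```text
t: 16.68
tcp_pos: [0.5588, -0.0237, 0.1181]
tool_rot: [0.66, 0.751, 0.011, 0.009]
force: [0.6, -0.3, -0.8]
finger_gap: 0.15
```

Call:
send_rows([
  {"delta_pos":[0,0,-0.2],"yaw":0},
  {"delta_pos":[0,0,0],"yaw":0},
])

```text
t: 16.92
tcp_pos: [0.5591, -0.0238, 0.1163]
tool_rot: [0.66, 0.751, 0.011, 0.009]
force: [-1.1, -0.3, 0.8]
finger_gap: 0.15
```

```bash
python3 -c "from h import *;tip()"
```

```text
t16.93 tcp [ 0.5591 -0.0238  0.1163] yaw_y 7.3 zax [ 0.028  0.004 -1.   ] F [-1.1 -0.3  0.8] M [0.01 0.12 0.06] gap 0.15 q6 -0.39
tip [ 0.5615 -0.0234  0.0311]
```

Call:
send_rows([
  {"delta_pos":[0,0,-0.2],"yaw":0},
  {"delta_pos":[0,0,-0.2],"yaw":0},
])

```text
t: 17.18
tcp_pos: [0.5591, -0.0238, 0.1128]
tool_rot: [0.66, 0.751, 0.011, 0.009]
force: [-0.3, 0.2, 5.1]
finger_gap: 0.144
```

```bash
python3 -c "from h import *;tip()"
```

```text
t17.18 tcp [ 0.5591 -0.0238  0.1128] yaw_y 7.3 zax [ 0.029  0.004 -1.   ] F [-0.3  0.2  5.1] M [-0.06  0.22 -0.02] gap 0.144 q6 -0.39
tip [ 0.5616 -0.0234  0.0275]
```

Call:
send_rows([
  {"delta_pos":[0,0,-0.2],"yaw":0},
  {"delta_pos":[0,0,-0.2],"yaw":0},
])

```text
t: 17.42
tcp_pos: [0.5596, -0.0239, 0.1122]
tool_rot: [0.66, 0.751, 0.011, 0.01]
force: [-5.3, 0.3, 19.2]
finger_gap: 0.146
```

```bash
python3 -c "from h import *;tip()"
```

```text
t17.43 tcp [ 0.5596 -0.0239  0.1122] yaw_y 7.4 zax [ 0.03   0.004 -1.   ] F [-5.3  0.3 19.2] M [0.24 0.99 0.  ] gap 0.146 q6 -0.39
tip [ 0.5622 -0.0236  0.0269]
```

Hard stop reached: force rose to 19 N with the tip about 25 mm below the mouth. I'll ease to a moderate hold and check that it's steady.

Call:
send_rows([
  {"delta_pos":[0,0,-0.13],"yaw":0},
])

```text
t: 17.55
tcp_pos: [0.5595, -0.0238, 0.1124]
tool_rot: [0.66, 0.751, 0.011, 0.01]
force: [-2.8, 0.5, 10.0]
finger_gap: 0.15
```

```bash
python3 - <<'E'
from h import *
for i in range(4):
    im=manip.snapshot("scene");t=manip.snapshot("top");tip()
a=cv2.resize(im[160:260,200:400],(800,400),interpolation=cv2.INTER_CUBIC);cv2.imwrite("pics/end.png",a)
E
```

```text
t17.65 tcp [ 0.5595 -0.0239  0.1124] yaw_y 7.4 zax [ 0.03   0.004 -1.   ] F [-2.5 -0.4 12.1] M [ 0.15  0.72 -0.03] gap 0.149 q6 -0.39
tip [ 0.5621 -0.0236  0.0272]
t17.75 tcp [ 0.5595 -0.0239  0.1124] yaw_y 7.4 zax [ 0.03   0.004 -1.   ] F [-2.7 -0.2 11.7] M [0.17 0.67 0.01] gap 0.149 q6 -0.39
tip [ 0.5621 -0.0236  0.0271]
t17.85 tcp [ 0.5595 -0.0239  0.1124] yaw_y 7.4 zax [ 0.03   0.004 -1.   ] F [-3.5 -0.  11.7] M [0.09 0.7  0.03] gap 0.146 q6 -0.39
tip [ 0.5621 -0.0236  0.0271]
t17.95 tcp [ 0.5595 -0.0239  0.1124] yaw_y 7.4 zax [ 0.03   0.004 -1.   ] F [-2.7 -0.  12.1] M [0.15 0.72 0.05] gap 0.147 q6 -0.39
tip [ 0.5621 -0.0236  0.0271]
```

View pics/end.png

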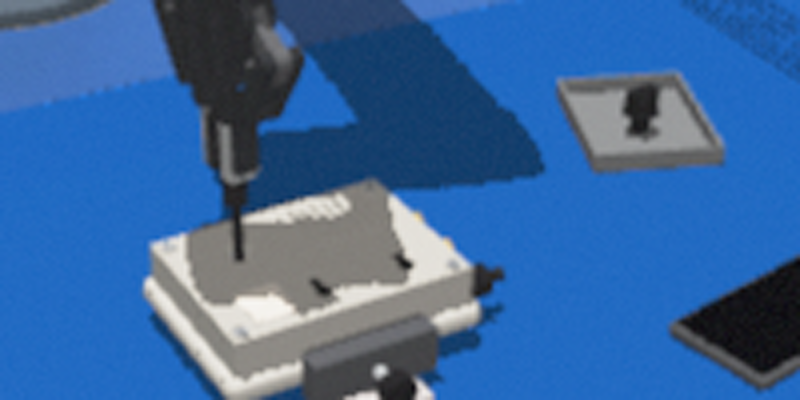

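The rod goes into the port, at (240,258) in the crop, and the plug stands in the tray at (640,110). The push holds at a steady 12 N, so I'm handing in.

```bash
python3 -c "
from h import *
print(manip.sign_off())"
```

```text
the job is handed in; nothing more can be done
None
```

I pulled the plug out of the service port and left it standing in the parts tray. I then took the stylus from the rack, reached it down through the open port and pressed the reset button to its stop. I handed in at about 18 s with the stylus still gripped and the button held down.

- **Button:** over the last 0.4 s the downward push held steady at about 12 N, well above the 4 N needed. The tip was about 25 mm below the mouth, against 24 mm expected for fully down. The 1 mm difference is within calibration and grip error.
- **Hard stop:** the push briefly read 19 N when the stylus reached the stop, and I eased it off.
- **Tilt and side force:** the tool picked up a tilt of about 1.7° during the moves. A side force of about 3 N was left at the tip.
- **Plug and phone:** the last picture shows the plug upright in the tray and the phone still in view.
- **Not checked:** I did not take a fresh picture of the rack tools or the wall bracket after lifting the stylus. Nothing in the force readings suggested contact with them.

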